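# Stopper the oil can at the medal maker's bench

## Task

Two rubber stoppers with wooden knobs are parked in steel die rings. Take the one that fits the neck of the oil can and, keeping hold of it, feel it into the neck until its flange sits flush on the rim, then let go; the neck is not exactly where the can's drawing says, so it must be searched for. Leave the other stopper and everything else on the bench where it is.

Things in the scene. Friction and masses are not known exactly. Their poses are not given: they have to be found in the camera images.
- stopper: The stopper that fits, loose, about 90 g. Black rubber taper, 22 mm diameter at the tip, 26.5 mm at 30 mm up; rubber flange 36 mm wide, 30 to 36 mm up; wooden knob to grip, cylinder 26 mm in diameter, 36 to 76 mm up. Origin: centre of the tip; z up the axis. Starts upright in die_small, flange on the ring, tip 6 mm above the bench.
- big_stopper: The wrong stopper, same make but larger: taper 33 to 38 mm, flange 50 mm, knob 34 mm in diameter, same heights. Too big for the neck. Parked likewise in another steel ring, 84 mm wide; which ring stands where varies. Origin: centre of the tip, z up.
- can: Rectangular bare-metal oil can, fixed to the bench: 140 mm (its x) by 100 mm (its y) by 110 mm tall. Origin: centre of the underside, z up. A low wire handle stands on its top across y at x = +30 mm, up to 126 mm above the bench. Neck on the -x half: fixed upright steel tube, 40 mm outer, 28 mm inner diameter, 34 mm tall, rim 144 mm above the bench.
- can_neck (a point): Where the neck's axis should meet the can's top (110 mm above the bench), at x = -30 mm in the can's frame. The real neck was fitted by hand, off this point by up to 7 mm along each of the can's x and y: feel or look for it. On the rim the stopper's tip stops 34 mm above this point; in the bore it goes down to 4 mm above it (flange on rim).
- loose_ring: Bystander: flat dark steel ring lying on the bench, 100 mm in diameter, 12 mm thick. Origin: centre of the underside.
- medal: Bystander: aluminium medal blank lying on the bench, 60 mm in diameter, 6 mm thick. Origin: centre of the underside.
- bottle: Bystander: white plastic bottle standing on the bench, 60 mm in diameter, 150 mm tall. Origin: centre of the underside.
- screwdriver: Bystander: screwdriver lying on the bench along its x. Origin near the middle, on its underside.
- die_small: Steel die ring that holds the small stopper, fixed to the bench: 84 mm outer diameter, 30 mm bore, 36 mm tall. Origin: centre of the underside.
- hammer: Bystander: hammer lying on the bench along its x. Origin near the middle, on its underside.

How it is judged:
By the outcome, as a careful person would: the job done as asked, in the order asked, and still so for the second after the job is handed in, with the robot touching nothing.
It also fails if it takes over 72 s, if anything falls off the work surface, if the arm or the gripper's body presses on something with over 40 N, if the wrist force passes 120 N, or if a joint passes its speed limit or range.

## Robot

A 7-joint arm with a two-finger parallel gripper is mounted at the origin on the work surface. World frame = base frame: x ahead of the robot, y to its left, z up, the work surface at z = 0. Lengths are in m, angles in rad, forces in N, time in s.
With the tool pointing down it reaches from about 0.4 to 0.85 m from the base axis. Payload 10.4 kg.
Tool frame: the origin (TCP) lies between the finger pads; the fingertips stand 19 mm ahead of it and the grasp point (between the pads) is the TCP (manip.tips_ahead is the distance from the TCP to the fingertips, in m); z points along the fingers, y is the line along which they close (so a half turn about z gives the same grasp; the last joint's range is limited). The gripper opens to 85 mm and grips with 20 to 120 N. Pads are 22 mm wide; open, the fingers measure 114 mm over their backs; the gripper's body (76 mm by 85 mm) begins 54 mm behind the grasp point. The pads swing forward as they close: fully open they stand 13 mm farther back than shut.
Start: joints at [1.227, 0.332, -0.065, 1.46, 0.022, 1.35, -0.088], TCP at [0.197, -0.593, 0.25] pointing down, gripper open.
Joint ranges: [-2.6, 2.6], [-0.5, 2.12], [-1.47, 1.34], [0.16, 2.42], [-1.27, 4.41], [0.06, 2.06], [-2.6, 2.6]. Speed limits (rad/s): [2.22, 2.22, 2.79, 2.79, 3.14, 3.14, 3.14].

## Interface

Orientations are given as a unit quaternion [x, y, z, w].
In Python, from workcell import manip, viewer gives the robot as it stands.
- The arm moves only by the tool arm_command, never from a script. Its argument "series" is text: rows parted by semicolons, each of 5 numbers parted by spaces: the closure, from 0 (fully open) to 1 (shut), then the shift along the tool's x, y, z normalised to -1 to 1, where 1 is 0.4 m, then the turn about the tool's z normalised to -1 to 1, where 1 is 180 degrees. In form: jaw tx ty tz spin; .... A call has exactly 10 rows; each row shifts and turns the commanded pose from where the row before left it, along the tool's axes as they then stand; what a row does not reach is not made up. A row lasts 1/8 s, in which the tool goes at most 62.5 mm and 10.7 degrees, less where a joint would pass 70% of its speed; a pose out of reach is approached as far as the arm can. A call with a number of a shift or a turn outside -1 to 1 is refused whole. A call with a gripper value outside its range is refused whole. The fingers move at their own pace and stop on an object; "newtons" is the grip in N (left out, the last holds). Time passes only in rows, so rows that do not move let the fingers close, or fill a call up. It gives the time, the measured TCP pose, the force, the opening and the grip force at its end, in the units of the state.
- manip.get_obs(): the state, without advancing time (a new reading comes with each control period).
- viewer.camera(name): name is "side" or "top" or "wrist"; returns a dict with "pixels" (400x640x3 uint8, red, green, blue), "intrinsics" (3x3 intrinsics, pixels), "extrinsics" (4x4, takes a point from world to camera coordinates). Camera axes: x right, y up, looking along -z (the intrinsics and any distortion apply to the point x, -y, -z); pixel columns grow to the right and rows downward; lengths in m; the calibration is good to about 2 mm. A picture is of the moment at which its call begins. There is no depth.
- manip.hand_in(): hands the job in; it is judged then, once.
The state is a dict: "clock": time; "joint_pos": joint angles; "joint_velocities": joint speeds; "tau": joint torques, N m; "position": TCP position; "ee_rot": TCP orientation; "ft_force": force on the tool from outside, world axes, zero at the start; "torque": the same for the moment, N m; "grip_width": opening from 0.0 (shut) to 1.0 (fully open); "grasp_force": force on a finger pad.
Only numpy, scipy, OpenCV 4.12 (cv2) and the standard library are available. Lean on these libraries where they do the work, as an engineer would, in place of code of your own. Each camera call takes 0.05 s, during which the arm holds its last target. There are 200 camera calls.

## Working session

There is one attempt and no reset: what is moved stays moved. The work goes in short steps, Python scripts to look and compute and a tool call to move; the robot and the scene stay as the last step left them, time stands still between calls to the robot, and variables do not carry over. Pictures are saved under pics/ and viewed, at most 10 in all, crops included, and the job is handed in when it is done.

Besides the shell and the picture viewer there is one more tool, called after ">>>" by a JSON object that holds its "op" and its "data", one argument or row to a line. arm_command: Moves the arm, as the interface text tells. Scaled input: -1 to 1 covers 0.4 m each way for a shift and 180 degrees each way for a turn. Its arguments: {"type":"object","properties":{"series":{"type":"string"},"newtons":{"type":"number"}},"required":["series"]}

```bash
mkdir -p pics; ls; cat > h.py <<'E'
import numpy as np, cv2
from workcell import manip, viewer
def cam(n,f=None):
    c=viewer.camera(n)
    if f: cv2.imwrite('pics/'+f,c['pixels'][:,:,::-1])
    return c
def ray(c,u,v):
    K=np.array(c['intrinsics']);E=np.array(c['extrinsics'])
    d=np.linalg.inv(K)@[u,v,1]; d=d*[1,-1,-1]
    R=E[:3,:3]; return -R.T@E[:3,3], R.T@d
def onz(c,u,v,z):
    o,d=ray(c,u,v); return o+d*(z-o[2])/d[2]
def proj(c,p):
    K=np.array(c['intrinsics']);E=np.array(c['extrinsics'])
    q=E[:3,:3]@p+E[:3,3]; q=K@(q*[1,-1,-1]); return q[:2]/q[2]
def tri(rs):
    A=np.zeros((3,3));b=np.zeros(3)
    for o,d in rs:
        d=d/np.linalg.norm(d);P=np.eye(3)-np.outer(d,d);A+=P;b+=P@o
    x=np.linalg.solve(A,b)
    return x,[np.linalg.norm(np.cross(x-o,d/np.linalg.norm(d))) for o,d in rs]
E
python3 - <<'E'
from h import *
for n in('top','side','wrist'):
    c=cam(n,n+'0.png'); print(n,c['pixels'].shape,np.round(ray(c,320,200),3).tolist(),np.array(c['intrinsics']).round(1).tolist(), [k for k in c])
print(manip.get_obs())
E
```

```text
pics
top (400, 640, 3) [[0.346, 0.106, 1.44], [0.169, 0.009, -0.986]] [[520.5, 0.0, 323.7], [0.0, 520.5, 203.7], [0.0, 0.0, 1.0]] ['pixels', 'intrinsics', 'extrinsics']
side (400, 640, 3) [[0.475, -1.05, 1.027], [0.029, 0.756, -0.655]] [[516.7, 0.0, 329.2], [0.0, 516.7, 190.6], [0.0, 0.0, 1.0]] ['pixels', 'intrinsics', 'extrinsics']
wrist (400, 640, 3) [[0.259, -0.572, 0.373], [-0.243, -0.094, -0.966]] [[286.2, 0.0, 316.1], [0.0, 286.2, 199.7], [0.0, 0.0, 1.0]] ['pixels', 'intrinsics', 'extrinsics']
{'clock': 0.15, 'joint_pos': array([ 1.2273716 ,  0.33274643, -0.06472742,  1.46072343,  0.02155363,
        1.3499313 , -0.08847244]), 'joint_velocities': array([-0.00024317, -0.00085915,  0.00041766, -0.00490695,  0.00063058,
       -0.00151974,  0.00022418]), 'tau': array([ 1.99295969e-04, -6.25825739e+01,  4.92406497e-02, -3.91853678e+01,
        1.63257122e-02,  7.54738867e-03, -1.60511433e-06]), 'position': array([ 0.19703932, -0.59284759,  0.24969836]), 'ee_rot': array([ 9.87156582e-01,  1.59754722e-01, -8.61866775e-05, -5.51504465e-04]), 'ft_force': array([ 0.6670134 , -0.30038893,  0.51957923]), 'torque': array([-0.0422285 , -0.00779531,  0.04233045]), 'grasp_force': 0.0, 'grip_width': 1.002472271225409}
```

View pics/top0.png

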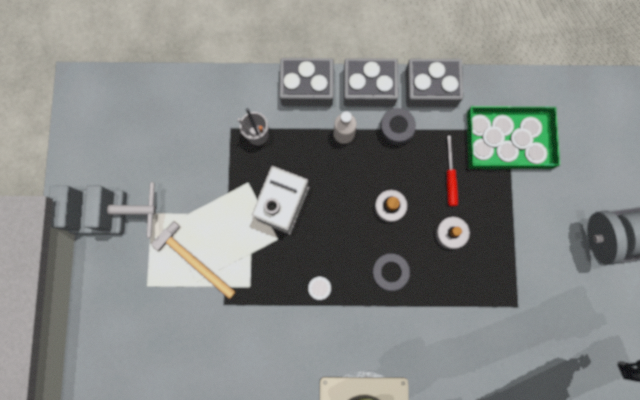

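View pics/side0.png

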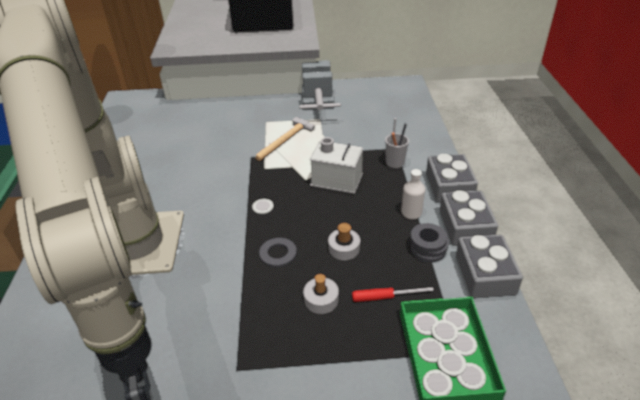

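The top view shows the robot base at the bottom. The small-knob stopper is at (455,232) and the big one at (392,204), with the can neck at (272,206) and the handle at (285,186). In the side view they are at about (320,283), (344,232) and (327,146). I'll measure these next.

```bash
python3 - <<'E'
from h import *
ct=cam('top');cs=cam('side')
def blob(c,x0,x1,y0,y1):
    h=cv2.cvtColor(c['pixels'],cv2.COLOR_RGB2HSV)[y0:y1,x0:x1]
    m=cv2.inRange(h,(5,110,60),(25,255,255))
    n,l,s,ce=cv2.connectedComponentsWithStats(m); i=1+np.argmax(s[1:,4])
    return s[i]+[x0,y0,0,0,0],ce[i]+[x0,y0]
for nm,a,b in(('small',(435,475,212,252),(300,345,265,305)),('big',(372,412,185,225),(325,365,218,255))):
    sa,ca=blob(ct,*a);sb,cb=blob(cs,*b)
    x,e=tri([ray(ct,*ca),ray(cs,*cb)])
    # knob centre nominal z .062
    print(nm,sa,ca.round(1),sb,cb.round(1),x.round(4),np.round(e,4),onz(ct,*ca,.07).round(4), onz(cs,*cb,.062).round(4))
for n,c,b in(('t',ct,(235,165,325,245)),('s',cs,(295,125,375,200))):
    x0,y0,x1,y1=b
    cv2.imwrite(f'pics/can_{n}.png',cv2.resize(c['pixels'][y0:y1,x0:x1,::-1],None,fx=6,fy=6,interpolation=cv2.INTER_CUBIC))
a=cv2.imread('pics/can_t.png');b=cv2.imread('pics/can_s.png')
E
```

```text
small [450 227  11  10  83] [455.  231.5] [314 274  12  19 166] [319.8 282.7] [ 0.4984 -0.2406  0.0635] [0.0001 0.0001] [ 0.4978 -0.2389  0.07  ] [ 0.4983 -0.2393  0.062 ]
big [386 197  13  14 140] [392.  203.3] [337 222  15  21 223] [344.  231.8] [ 0.5731 -0.0742  0.0646] [0.0001 0.0001] [ 0.5722 -0.0735  0.07  ] [ 0.5735 -0.0715  0.062 ]
```

View pics/can_t.png

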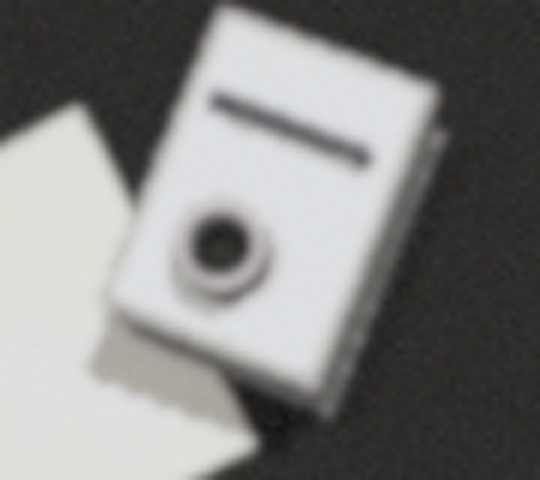

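View pics/can_s.png

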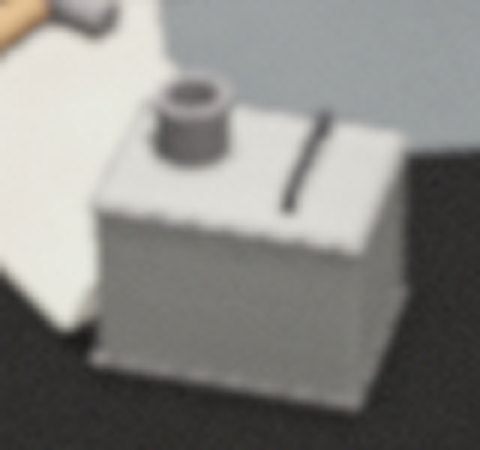

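The top crop shows the neck bore at about (219,243), which is full-frame (271.2,205.2), on the end of the can opposite the handle bar. The side crop shows the rim ellipse centred at about (196,94), full-frame (327.3,140.3).

```bash
cat >> h.py <<'E'
from scipy.spatial.transform import Rotation as Ro
def need(t,s=None):
    s=s or manip.get_obs(); R=Ro.from_quat(s['ee_rot']).as_matrix(); d=R.T@(np.array(t)-s['position'])
    print('pos',s['position'].round(4),'shift norm',(d/.4).round(4)); return d/.4
E
python3 - <<'E'
from h import *
ct=cam('top');cs=cam('side')
f=lambda x,y,x0,y0:((x+.5)/6-.5+x0,(y+.5)/6-.5+y0)
a=f(220,245,235,165);b=f(196,94,295,125)
x,e=tri([ray(ct,*a),ray(cs,*b)]);print('rim',x.round(4),np.round(e,4),onz(ct,*a,.144).round(4),onz(cs,*b,.144).round(4))
g=[onz(ct,*f(*p,235,165),.11)[:2] for p in((222,5),(440,88),(322,392),(115,300))]
print(np.round(g,4),np.mean(g,0).round(4),[np.linalg.norm(g[i]-g[i-1]).round(4) for i in range(4)])
ux=g[0]+g[1]-g[2]-g[3];print(ux/np.linalg.norm(ux), np.mean(g,0)-.03*ux/np.linalg.norm(ux))
need([.498,-.240,.2])
E
```

```text
rim [0.5534 0.2408 0.1442] [0.0007 0.0007] [0.5527 0.2408 0.144 ] [0.5542 0.2414 0.144 ]
[[0.6643 0.2459]
 [0.6279 0.1502]
 [0.4947 0.1992]
 [0.5339 0.289 ]] [0.5802 0.2211] [np.float64(0.1373), np.float64(0.1024), np.float64(0.1419), np.float64(0.0979)]
[ 0.94404934 -0.32980426] [0.55186982 0.2309682 ]
pos [ 0.1971 -0.5931  0.2501] shift norm [ 0.9923 -0.6003  0.1255]
```

Rim height measures 0.144 and the can sides 100 x 140, both consistent with the drawing. The small knob triangulates at z≈0.0635, also consistent. I'm moving over the small stopper.

>>> {"op": "arm_command", "data": {
  "series": "0 0.05 -0.03 0 0; 0 0.11 -0.066 0.01 0; 0 0.11 -0.066 0.01 0; 0 0.11 -0.066 0.01 0; 0 0.11 -0.066 0.01 0; 0 0.11 -0.066 0.01 0; 0 0.11 -0.066 0.01 0; 0 0.11 -0.066 0.01 0; 0 0.11 -0.066 0 0; 0 0.062 -0.042 0 0",
  "newtons": 40
}}

```text
clock: 1.6
position: [0.4997, -0.2363, 0.2225]
ee_rot: [0.987, 0.162, 0.0, -0.0]
ft_force: [0.3, 0.2, -0.2]
grip_width: 1.003
grasp_force: 0.0
```

```bash
python3 - <<'E'
from h import *
c=cam('wrist','w1.png')
need([.498,-.240,.2]); print(proj(c,np.array([.498,-.24,.082])),np.array(c['extrinsics']).round(3).tolist())
E
```

```text
pos [ 0.5015 -0.233   0.2226] shift norm [-0.0141  0.0138  0.0563]
[319.69042201 197.73936022] [[0.319, -0.948, -0.0, -0.383], [0.916, 0.308, -0.258, -0.359], [0.244, 0.082, 0.966, -0.454], [0.0, 0.0, 0.0, 1.0]]
```

View pics/w1.png

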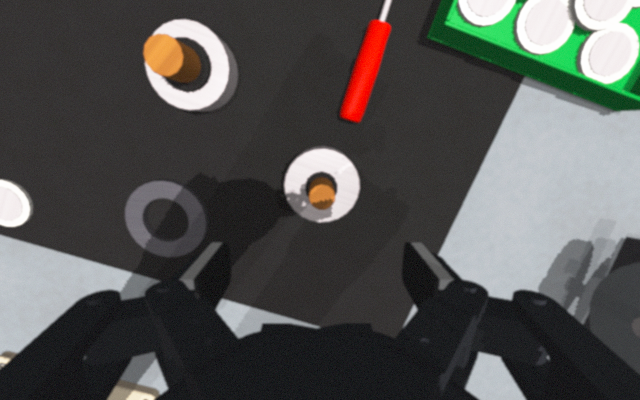

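The wrist view shows the small knob at about (321,195) with its ring at (322,186), against a prediction of (320,198). The big stopper is at (165,55), well clear.

```bash
python3 - <<'E'
from h import *
c=cam('wrist');h=cv2.cvtColor(c['pixels'],cv2.COLOR_RGB2HSV)
sub=c['pixels'][165:225,295:350]; hh=h[165:225,295:350]
m=cv2.inRange(hh,(5,100,60),(25,255,255)); m2=cv2.inRange(hh,(5,100,150),(25,255,255))
for k in(m,m2):
    n,l,s,ce=cv2.connectedComponentsWithStats(k);i=1+np.argmax(s[1:,4]);u=ce[i]+[295,165]
    print(s[i]+[295,165,0,0,0],u, onz(c,*u,.082).round(4))
w=cv2.inRange(h,(0,0,130),(180,50,255))[140:232,270:372]
cn=max(cv2.findContours(w,cv2.RETR_EXTERNAL,cv2.CHAIN_APPROX_NONE)[0],key=cv2.contourArea)
cc,r=cv2.minEnclosingCircle(cn);u=np.array(cc)+[270,140];p=onz(c,*u,.036);print(u,r,p.round(4),np.linalg.norm(onz(c,u[0]+r,u[1],.036)-p))
need([.498,-.240,.066])
E
```

```text
[311 180  27  32 680] [323.92794118 195.49852941] [ 0.5034 -0.2396  0.082 ]
[312 188  26  15 288] [324.29513889 195.26736111] [ 0.5037 -0.2399  0.082 ]
[324.09066772 187.20943832] 37.6069450378418 [ 0.5019 -0.2416  0.036 ] 0.041676989821501
pos [ 0.5003 -0.2351  0.2225] shift norm [-0.0099  0.0102  0.3912]
```

>>> {"op": "arm_command", "data": {
  "series": "0 -0.004 0.0128 0.03 0; 0 0 0 0.06 0; 0 0 0 0.06 0; 0 0 0 0.05 0; 0 0 0 0.05 0; 0 0 0 0.03 0; 0 0 0 0.01 0; 0 0 0 0 0; 0 0 0 0 0; 0 0 0 0 0"
}}

```text
clock: 2.95
position: [0.4984, -0.2458, 0.1069]
ee_rot: [0.987, 0.16, 0.0, 0.0]
ft_force: [0.9, 1.1, 0.4]
grip_width: 1.0
grasp_force: 0.0
```

```bash
python3 - <<'E'
from h import *
c=cam('wrist','w2.png');h=cv2.cvtColor(c['pixels'],cv2.COLOR_RGB2HSV)
m=cv2.inRange(h,(5,100,130),(25,255,255));m[:200]=0
n,l,s,ce=cv2.connectedComponentsWithStats(m[:,200:440]);i=1+np.argmax(s[1:,4]);u=ce[i]+[200,0]
print(s[i],u,onz(c,*u,.082).round(4))
need([.5005,-.2405,.068])
E
```

```text
[  88  205   45   55 1537] [311.67794405 235.59856864] [ 0.5027 -0.2413  0.082 ]
pos [ 0.4983 -0.2457  0.1068] shift norm [ 0.0093 -0.0107  0.0969]
```

View pics/w2.png

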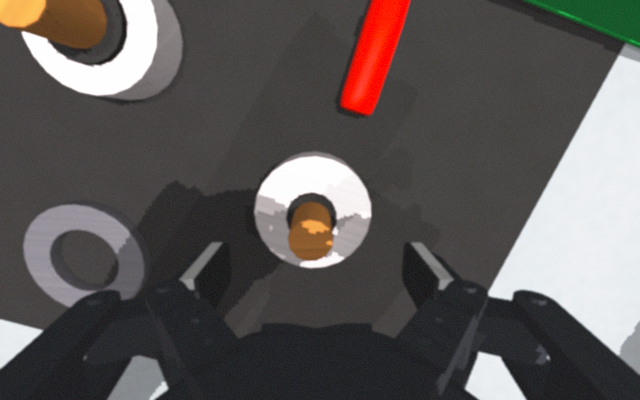

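The wrist image shows the small knob centred between the fingers at about (311,240), with the ring clear below. I'll finish the descent and close.

>>> {"op": "arm_command", "data": {
  "series": "0 0.0113 -0.0087 0.02 0; 0 0 0 0.04 0; 0 0 0 0.027 0; 0 0 0 0.01 0; 0 0 0 0 0; 0 0 0 0 0; 0.4 0 0 0 0; 1 0 0 0 0; 1 0 0 0 0; 1 0 0 0 0",
  "newtons": 50
}}

```text
clock: 4.25
position: [0.5014, -0.2409, 0.0678]
ee_rot: [0.987, 0.16, 0.0, 0.0]
ft_force: [-0.6, -0.1, 2.5]
grip_width: 0.295
grasp_force: 48.9
```

>>> {"op": "arm_command", "data": {
  "series": "1 0 0 -0.01 0; 1 0 0 -0.03 0; 1 0 0 -0.06 0; 1 0 0 -0.07 0; 1 0 0 -0.07 0; 1 0 0 -0.07 0; 1 0 0 -0.06 0; 1 0 0 -0.04 0; 1 0 0 -0.02 0; 1 0 0 0 0"
}}

```text
clock: 5.5
position: [0.5013, -0.2409, 0.2396]
ee_rot: [0.987, 0.16, 0.0, 0.0]
ft_force: [-0.3, -0.2, -2.1]
grip_width: 0.287
grasp_force: 49.1
```

```bash
python3 - <<'E'
from h import *
s=manip.get_obs();print(s['ft_force'].round(1),s['joint_pos'].round(2),s['grip_width'])
c=cam('side','s2.png');cam('wrist','w3.png')
cv2.imwrite('pics/s2c.png',cv2.resize(c['pixels'][140:320,230:430,::-1],None,fx=3,fy=3,interpolation=cv2.INTER_CUBIC))
need([.5534,.2408,.235])
E
```

```text
[-0.3 -0.2 -2.1] [ 0.7   0.21 -0.38  1.65  0.08  1.3  -0.95] 0.28668774202164
pos [ 0.5009 -0.2408  0.2387] shift norm [ 0.5042 -1.1011  0.0096]
```

View pics/s2c.png

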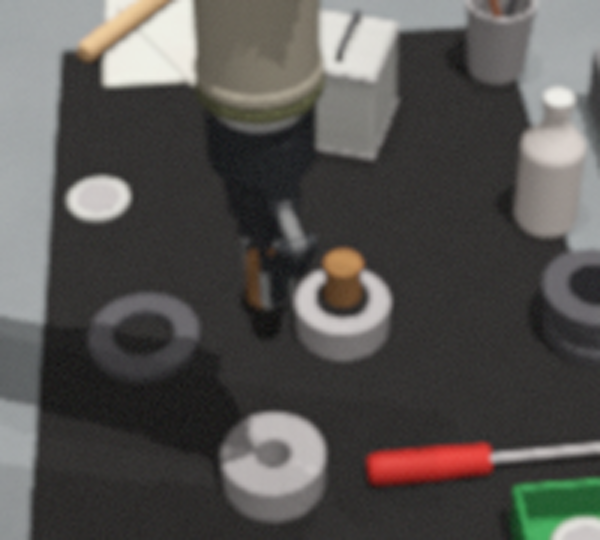

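The side crop shows the small ring empty at (273,465) and the stopper in the gripper at (260,290). The big stopper is untouched. I'm carrying the small one toward the neck and stopping short for a wrist look.

>>> {"op": "arm_command", "data": {
  "series": "1 0.02 -0.04 0 0; 1 0.045 -0.1 0 0; 1 0.05 -0.11 0 0; 1 0.05 -0.11 0 0; 1 0.05 -0.11 0 0; 1 0.05 -0.11 0 0; 1 0.05 -0.11 0 0; 1 0.045 -0.1 0 0; 1 0.04 -0.08 0 0; 1 0.02 -0.04 0 0"
}}

```text
clock: 6.85
position: [0.5449, 0.1607, 0.2391]
ee_rot: [0.987, 0.161, -0.0, -0.0]
ft_force: [0.6, -0.4, -1.7]
grip_width: 0.288
grasp_force: 49.2
```

>>> {"op": "arm_command", "data": {
  "series": "1 0 0 0 0; 1 0 0 0 0; 1 0 0 0 0; 1 0 0 0 0; 1 0 0 0 0; 1 0 0 0 0; 1 0 0 0 0; 1 0 0 0 0; 1 0 0 0 0; 1 0 0 0 0"
}}

```text
clock: 8.1
position: [0.5459, 0.1575, 0.2395]
ee_rot: [0.987, 0.16, 0.0, 0.0]
ft_force: [0.1, 0.3, -1.2]
grip_width: 0.289
grasp_force: 49.2
```

```bash
python3 - <<'E'
from h import *
s=manip.get_obs();print(s['ft_force'].round(1),s['joint_pos'].round(2),s['grip_width'])
c=cam('wrist','w4.png');print(proj(c,np.array([.5534,.2408,.144])))
need([.5534,.2408,.235])
E
```

```text
[ 0.1  0.3 -1.2] [ 0.19  0.28 -0.65  1.6   0.17  1.32 -1.74] 0.2893361361464847
[216.83087658 166.86057664]
pos [0.5459 0.1575 0.2395] shift norm [ 0.0834 -0.1917  0.0112]
```

View pics/w4.png

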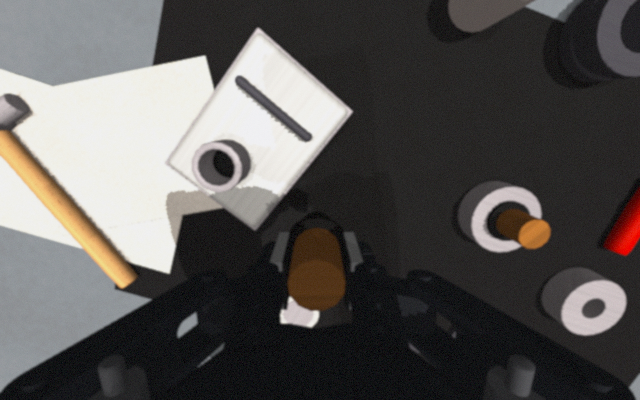

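The wrist view shows the rim centred at about (216,167) against a predicted (217,167), so the neck position holds up. The held knob's top is centred at about (317,286). I'll check where the stopper sits in the hand.

```bash
python3 - <<'E'
from h import *
c=cam('wrist');s=manip.get_obs();R=Ro.from_quat(s['ee_rot']).as_matrix()
h=cv2.cvtColor(c['pixels'],cv2.COLOR_RGB2HSV)
m=cv2.inRange(h,(5,100,30),(25,255,255))[220:320,270:370]
n,l,st,ce=cv2.connectedComponentsWithStats(m);i=1+np.argmax(st[1:,4]);x,y,w,hh,_=st[i]+[270,220,0,0,0];print(x,y,w,hh)
zt=s['position'][2]-.0618+.076
for u in((x+w/2,286),):
    p=onz(c,*u,zt);print('knob top',p.round(4),'tool',(R.T@(p-s['position'])).round(4))
# bottom edge pixel of knob top = near-hand edge (radius 13 mm)
for k in(-.013,0,.013):
    print(proj(c,s['position']+R@np.array([k,0,s['position'][2]-zt])).round(1))
for u in((216,167),(219,165)): print(onz(c,*u,.144).round(4))
g=cv2.cvtColor(c['pixels'],cv2.COLOR_RGB2GRAY)[130:200,180:260]
d=cv2.inRange(g,0,70);n,l,st,ce=cv2.connectedComponentsWithStats(d)
for i in range(1,n):
    if st[i,4]>60: print('dark',st[i]+[180,130,0,0,0],ce[i]+[180,130])
E
```

```text
287 227 59 84
knob top [0.5441 0.1572 0.2537] tool [-0.0018 -0.0002 -0.0142]
[317.  308.6]
[317.1 282.3]
[317.1 254.5]
[0.5531 0.2414 0.144 ]
[0.5553 0.2395 0.144 ]
dark [202 150  32  29 524] [220.59732824 163.10305344]
```

>>> {"op": "arm_command", "data": {
  "series": "1 0.01 -0.022 0 0; 1 0.019 -0.0425 0 0; 1 0.019 -0.0425 0 0; 1 0.019 -0.0425 0 0; 1 0.019 -0.0425 0 0; 1 0 0 0 0; 1 0 0 0.02 0; 1 0 0 0.03 0; 1 0 0 0.01 0; 1 0 0 0 0"
}}

```text
clock: 9.45
position: [0.5542, 0.2408, 0.215]
ee_rot: [0.987, 0.159, -0.0, 0.0]
ft_force: [-0.2, 0.3, -0.3]
grip_width: 0.286
grasp_force: 49.2
```

>>> {"op": "arm_command", "data": {
  "series": "1 0 0 0 0; 1 0 0 0 0; 1 0 0 0.006 0; 1 0 0 0.006 0; 1 0 0 0.006 0; 1 0 0 0.006 0; 1 0 0 0.006 0; 1 0 0 0 0; 1 0 0 0 0; 1 0 0 0 0"
}}

```text
clock: 10.7
position: [0.5544, 0.2413, 0.2036]
ee_rot: [0.987, 0.16, 0.0, 0.0]
ft_force: [0.4, 0.0, -1.7]
grip_width: 0.293
grasp_force: 49.2
```

```bash
python3 - <<'E'
from h import *
s=manip.get_obs();print(s['ft_force'].round(1),s['torque'].round(2))
need([.5543,.2412,.2058])
c=cam('wrist');t=cam('top');d=cam('side')
a=cv2.resize(c['pixels'][130:330,220:420],(600,600));cv2.imwrite('pics/w5.png',a[:,:,::-1])
E
```

```text
[ 0.4  0.  -1.7] [ 0.01 -0.02 -0.01]
pos [0.5544 0.2413 0.2036] shift norm [-0.0003  0.0001 -0.0054]
```

The tip is at about 0.142, below the rim, with no contact force, so it has entered the bore. I'll continue gently.

>>> {"op": "arm_command", "data": {
  "series": "1 0 0 0.005 0; 1 0 0 0.005 0; 1 0 0 0.005 0; 1 0 0 0.005 0; 1 0 0 0 0; 1 0 0 0 0; 1 0 0 0 0; 1 0 0 0 0; 1 0 0 0 0; 1 0 0 0 0"
}}

```text
clock: 12.1
position: [0.5544, 0.2412, 0.1955]
ee_rot: [0.987, 0.16, 0.0, 0.0]
ft_force: [-0.6, 0.1, -0.2]
grip_width: 0.289
grasp_force: 49.2
```

>>> {"op": "arm_command", "data": {
  "series": "1 0 0 0.005 0; 1 0 0 0.005 0; 1 0 0 0.005 0; 1 0 0 0.005 0; 1 0 0 0.005 0; 1 0 0 0 0; 1 0 0 0 0; 1 0 0 0 0; 1 0 0 0 0; 1 0 0 0 0"
}}

```text
clock: 13.35
position: [0.5544, 0.2412, 0.1855]
ee_rot: [0.987, 0.16, 0.0, 0.0]
ft_force: [-0.3, 0.1, -1.2]
grip_width: 0.288
grasp_force: 49.2
```

>>> {"op": "arm_command", "data": {
  "series": "1 0 0 0.005 0; 1 0 0 0.004 0; 1 0 0 0.004 0; 1 0 0 0.004 0; 1 0 0 0 0; 1 0 0 0 0; 1 0 0 0 0; 1 0 0 0 0; 1 0 0 0 0; 1 0 0 0 0"
}}

```text
clock: 14.6
position: [0.5543, 0.2412, 0.1787]
ee_rot: [0.987, 0.16, 0.0, 0.0]
ft_force: [-0.1, -0.1, -1.0]
grip_width: 0.291
grasp_force: 49.2
```

>>> {"op": "arm_command", "data": {
  "series": "1 0 0 0.0025 0; 1 0 0 0.0025 0; 1 0 0 0 0; 1 0 0 0.0013 0; 1 0 0 0 0; 1 0 0 0.0013 0; 1 0 0 0 0; 1 0 0 0 0; 1 0 0 0 0; 1 0 0 0 0"
}}

```text
clock: 15.85
position: [0.5544, 0.2413, 0.1758]
ee_rot: [0.987, 0.16, 0.0, 0.0]
ft_force: [1.1, 0.1, 3.5]
grip_width: 0.288
grasp_force: 49.4
```

>>> {"op": "arm_command", "data": {
  "series": "1 0 0 0.0013 0; 1 0 0 0 0; 1 0 0 0.0013 0; 1 0 0 0 0; 1 0 0 0 0; 1 0 0 0 0; 1 0 0 0 0; 1 0 0 0 0; 1 0 0 0 0; 1 0 0 0 0"
}}

```text
clock: 17.1
position: [0.5544, 0.2413, 0.1758]
ee_rot: [0.987, 0.16, 0.0, 0.0]
ft_force: [-5.3, -2.5, 12.0]
grip_width: 0.288
grasp_force: 50.3
```

It's a hard stop exactly at the expected seat height of 0.1758. I'll relax the push, release and look.

>>> {"op": "arm_command", "data": {
  "series": "1 0 0 -0.002 0; 1 0 0 0 0; 0.6 0 0 0 0; 0.4 0 0 0 0; 0.2 0 0 0 0; 0 0 0 0 0; 0 0 0 0 0; 0 0 0 0 0; 0 0 0 0 0; 0 0 0 0 0"
}}

```text
clock: 18.35
position: [0.5544, 0.2412, 0.1754]
ee_rot: [0.987, 0.16, 0.0, 0.0]
ft_force: [-0.6, -0.3, -0.2]
grip_width: 1.0
grasp_force: 0.0
```

>>> {"op": "arm_command", "data": {
  "series": "0 0 0 -0.01 0; 0 0 0 -0.03 0; 0 0 0 -0.05 0; 0 0 0 -0.06 0; 0 0 0 -0.06 0; 0 0 0 -0.06 0; 0 -0.08 0 -0.03 0; 0 -0.1 0 0 0; 0 -0.1 0 0 0; 0 -0.05 0 0 0"
}}

```text
clock: 19.6
position: [0.4277, 0.1997, 0.2971]
ee_rot: [0.987, 0.16, 0.001, 0.0]
ft_force: [0.7, 0.0, -0.2]
grip_width: 1.0
grasp_force: 0.0
```

```bash
python3 - <<'E'
from h import *
s=manip.get_obs();print(s['ft_force'].round(1),s['position'].round(3),s['grip_width'])
t=cam('top');d=cam('side');w=cam('wrist')
a=cv2.resize(d['pixels'][115:205,290:380],(400,400),interpolation=cv2.INTER_CUBIC)
b=cv2.resize(w['pixels'],(640,400))
u=proj(w,np.array([.5535,.2408,.16])).astype(int);print(u)
x0,y0=np.clip(u[0]-50,0,540),np.clip(u[1]-50,0,300)
b=cv2.resize(w['pixels'][y0:y0+100,x0:x0+100],(400,400),interpolation=cv2.INTER_CUBIC)
cv2.imwrite('pics/fin.png',np.hstack([a,b])[:,:,::-1])
E
```

```text
[ 0.7  0.  -0.2] [0.428 0.2   0.297] 1.0000502796908552
[316  40]
```

View pics/fin.png

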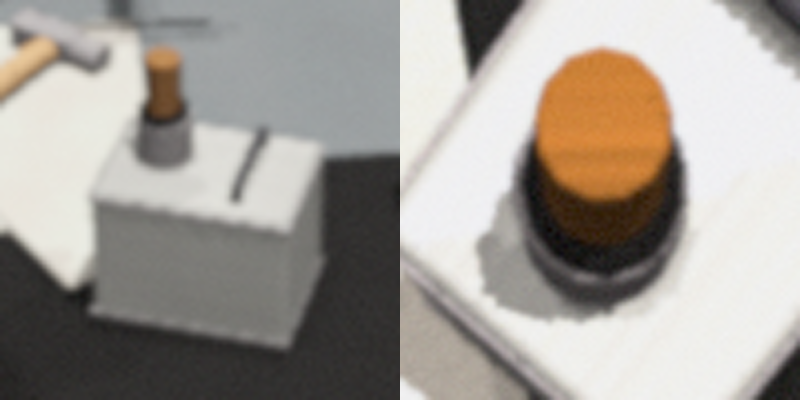

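Both views show the stopper upright, with its flange flat on the rim (side crop about (163,113)) and the gripper clear. I'm handing in.

>>> {"op": "arm_command", "data": {
  "series": "0 0 0 0 0; 0 0 0 0 0; 0 0 0 0 0; 0 0 0 0 0; 0 0 0 0 0; 0 0 0 0 0; 0 0 0 0 0; 0 0 0 0 0; 0 0 0 0 0; 0 0 0 0 0"
}}

```text
clock: 21.0
position: [0.4291, 0.1996, 0.2954]
ee_rot: [0.987, 0.16, 0.0, 0.0]
ft_force: [-0.1, -0.5, 0.0]
grip_width: 0.997
grasp_force: 0.0
```

```bash
python3 -c "
from workcell import manip
print(manip.hand_in())"
```

```text
the job is handed in; nothing more can be done
None
```

The small stopper sits flush in the can's neck and is released; nothing else on the bench was touched, and I handed the job in at about 21 s of the 72 s allowed.

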